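# Put the returned bottles back in their stock trays

### The arm

A 6-joint arm with a two-finger parallel gripper is mounted at the origin on the work surface. World frame = base frame: x ahead of the robot, y to its left, z up, the work surface at z = 0. Lengths are in m, angles in rad, forces in N, time in s.
With the tool pointing down it reaches from about 0.3 to 0.775 m from the base axis. Payload 14.6 kg.
Tool frame: the origin (TCP) lies at the centre of the arm's flange, where the gripper is bolted on; the fingertips stand 199 mm ahead of it and the grasp point (between the pads) lies ctrl.tcp_to_grasp ahead of it (ctrl.tcp_to_grasp is the distance from the TCP to the grasp point, in m); z points along the fingers, y is the line along which they close (so a half turn about z gives the same grasp; the last joint's range is limited). The gripper opens to 94 mm and grips with 3 to 60 N. Pads are 16 mm wide; open, the fingers measure 119 mm over their backs; the gripper's body (75 mm by 177 mm) begins 78 mm behind the grasp point.
Start: joints at [1.061, 0.3, 1.521, -0, 1.321, -0.067], TCP at [0.236, 0.497, 0.405] pointing down, gripper open.
Joint ranges: [-3.03, 3.03], [-0.79, 2.21], [0.23, 2.52], [-1.04, 4.18], [0, 3.07], [-2.55, 2.55]. Speed limits (rad/s): [2.22, 2.22, 2.57, 3.14, 3.14, 3.14].

### API

Orientations are given as [roll, pitch, yaw] about the fixed x, y, z axes, in that order (R = Rz(yaw) Ry(pitch) Rx(roll)).
In Python, from station import ctrl gives the robot as it stands. The module is installed in compiled form; this text tells all that it offers.
- The arm moves only by the shell command python3 -m jog 'ROWS' [OPENING] [FORCE]. ROWS is JSON, a list of rows, each a list of 6 numbers: the shift along the tool's x, y, z in cm, then the turn, a rotation vector about the tool's x, y, z in rad. In form: [[tx, ty, tz, ax, ay, az], ...]. A call has 1 to 8 rows; each row is the pose to reach, as a shift and turn from the pose commanded when the call began, along the tool's axes at that moment; what a row does not reach only later rows make up. A row lasts 1/10 s, in which the tool goes at most 50 mm and 8.59 degrees, less where a joint would pass 70% of its speed; a pose out of reach is approached as far as the arm can. A call with a gripper value outside its range is refused whole. OPENING is the opening in per cent of the stroke, from 0 (shut) to 100 (fully open), set as the call begins (- or left out, the last holds). The fingers move at their own pace and stop on an object; FORCE is the grip in N (left out, the last holds). Time passes only in rows, so rows that repeat a pose let the fingers close. It gives the time, the measured TCP pose, the force, the opening and the grip force at its end, in the units of the state.
- ctrl.get_obs(): the state, without advancing time (a new reading comes with each control period).
- ctrl.camera(name): name is "scene" or "top" or "wrist"; returns a dict with "img" (384x512x3 uint8, blue, green, red), "intrinsics" (3x3 intrinsics, pixels), "R" (3x3) and "t" (3): a world point X has camera coordinates R X + t. Camera axes: x right, y down, z forward; pixel columns grow to the right and rows downward; lengths in m; the calibration is good to about 2 mm. A picture is of the moment at which its call begins. There is no depth.
- ctrl.hand_in(): hands the job in; it is judged then, once.
The state is a dict: "time_s": time; "qpos": joint angles; "joint_vel": joint speeds; "tau": joint torques, N m; "ee_pos": TCP position; "eef_rot": TCP orientation; "force": force on the tool from outside, world axes, zero at the start; "moment": the same for the moment, N m; "grip_width": finger opening in m; "grip_force": force on a finger pad.
Only numpy, scipy, OpenCV 4.12 (cv2) and the standard library are available. Lean on these libraries where they do the work, as an engineer would, in place of code of your own. Each camera call takes 0.05 s, during which the arm holds its last target. There are 200 camera calls.

### The job

Put the four returned medicine bottles back into the stock trays, standing upright: the two green bottles in the tray with the green label strip, the two orange bottles in the tray with the orange label strip. In each tray the short bottle goes in the front bay, next to the label strip, and the tall one in the back bay. Set the bottles down rather than dropping them, and leave the blue counting tray, the white jar and the memo block where they are.

Things in the scene. Friction and masses are not known exactly. Their poses are not given: they have to be found in the camera images.
- green_tall: Tall green bottle with a green cap and a white paper label, 50 mm diameter, 95 mm high. Its origin is the centre of its underside, z up along its axis. It stands loose and upright, weighs 100 to 190 g, and its plain round side, cap included, has the same diameter all the way up.
- green_short: Short green bottle with a green cap and a white paper label, 38 mm diameter, 62 mm high. Its origin is the centre of its underside, z up along its axis. It stands loose and upright, weighs 45 to 80 g, and its plain round side, cap included, has the same diameter all the way up.
- amber_tall: Tall orange-amber bottle with an orange cap and a white paper label, 50 mm diameter, 95 mm high. Its origin is the centre of its underside, z up along its axis. It stands loose and upright, weighs 100 to 190 g, and its plain round side, cap included, has the same diameter all the way up.
- amber_short: Short orange-amber bottle with an orange cap and a white paper label, 38 mm diameter, 62 mm high. Its origin is the centre of its underside, z up along its axis. It stands loose and upright, weighs 45 to 80 g, and its plain round side, cap included, has the same diameter all the way up.
- green_tray: White open tray, fixed to the counter, turned any way round: 180 (x) by 94 (y) mm, walls 22 high, 4 thick, floor 4 thick. A 4 mm cross wall at x = 0, as high, parts it into two bays, 84 (x) by 86 (y) inside. Green label strip: ledge 14 mm deep, 22 high, outside the front (-x) wall. Front bay's centre: x = -44 mm, y = 0; back bay's: x = +44, y = 0. Origin: centre of the tray's underside; z up.
- amber_tray: White open tray, fixed to the counter, turned any way round: 180 (x) by 94 (y) mm, walls 22 high, 4 thick, floor 4 thick. A 4 mm cross wall at x = 0, as high, parts it into two bays, 84 (x) by 86 (y) inside. Orange label strip: ledge 14 mm deep, 22 high, outside the front (-x) wall. Front bay's centre: x = -44 mm, y = 0; back bay's: x = +44, y = 0. Origin: centre of the tray's underside; z up.
- counting_tray: Bystander: shallow blue tablet-counting tray with a spatula in it, 110 (x) by 180 (y) by 18 mm high, loose on the counter beyond the bottles. Origin at the centre of its underside.
- ointment_jar: Bystander: white screw-top jar, 64 mm diameter, 55 mm high, loose and upright. Origin at the centre of its underside.
- memo_block: Bystander: yellow memo block 76 by 76 by 18 mm with a smaller pink pad on it (26 mm high in all), loose. Origin at the centre of its underside.
Mind the look-alikes: they are no part of the job. Leave any grey or yellow look-alike of the green_short alone.

How it is judged:
By the outcome, as a careful person would: the job done as asked, in the order asked, and still so for the second after the job is handed in, with the robot touching nothing.
It also fails if it takes over 125 s, if anything falls off the work surface, if the arm or the gripper's body presses on something with over 40 N, if the wrist force passes 120 N, or if a joint passes its speed limit or range.

## Working session

There is one attempt and no reset: what is moved stays moved. The work goes in short steps, Python scripts to look and compute and a shell command to move; the robot and the scene stay as the last step left them, time stands still between calls to the robot, and variables do not carry over. Pictures are saved under pics/ and viewed, at most 14 in all, crops included, and the job is handed in when it is done.

```bash
mkdir -p pics; python3 - <<'E'
from station import ctrl
import cv2
print(ctrl.tcp_to_grasp); o=ctrl.get_obs(); print(o['ee_pos'],o['eef_rot'],o['grip_width'],o['time_s'])
for n in("top","scene"):
    c=ctrl.camera(n); cv2.imwrite(f"pics/{n}0.png",c["img"]); print(n,c["intrinsics"].round(1).tolist(),c["R"].round(3).tolist(),c["t"].round(3).tolist())
E
```

```text
0.1804
[0.23565712 0.49691251 0.40407743] [-3.14039100e+00 -6.68892827e-05  2.69874570e+00] 0.09405111994568684 0.0
top [[391.2, 0.0, 256.0], [0.0, 391.2, 196.4], [0.0, 0.0, 1.0]] [[-0.007, -1.0, -0.006], [-0.996, 0.007, -0.092], [0.092, 0.005, -0.996]] [0.003, 0.555, 0.818]
scene [[436.9, 0.0, 257.6], [0.0, 436.9, 191.7], [0.0, 0.0, 1.0]] [[0.578, 0.816, -0.004], [0.557, -0.398, -0.729], [-0.596, 0.419, -0.685]] [-0.34, -0.298, 1.344]
```

View pics/top0.png

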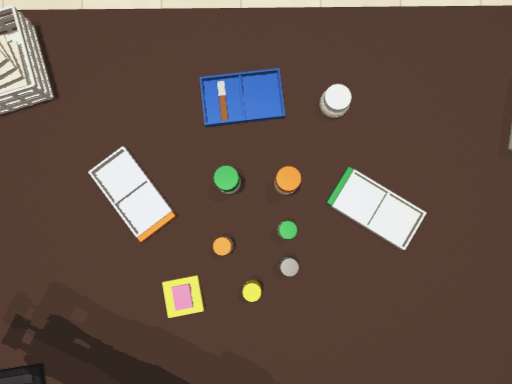

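View pics/scene0.png

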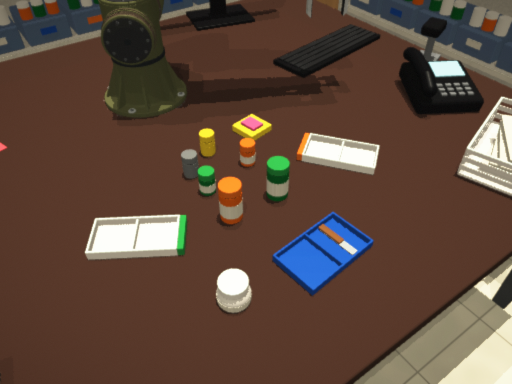

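The top view shows the tall green bottle at (227,178), tall orange at (288,179), short orange at (222,246) and short green at (288,230). The look-alikes are grey at (289,267) and yellow at (252,292). The short green one fits by its green cap. The green tray is at (377,209) with its strip to the upper left, and the orange tray at (132,194) with its strip to the lower right. I'll measure these and confirm with a crop.

```bash
cat > h.py <<'E'
from station import ctrl
import cv2, numpy as np
def ray(c,uv,z):
    K,R,t=c["intrinsics"],c["R"],c["t"]
    d=R.T@np.linalg.solve(K,[uv[0],uv[1],1]); o=-R.T@t
    return (o+d*(z-o[2])/d[2])[:2]
def proj(c,X):
    p=c["intrinsics"]@(c["R"]@np.array(X)+c["t"]); return p[:2]/p[2]
E
python3 - <<'E'
from h import *
c=ctrl.camera("top"); im=c["img"]; hsv=cv2.cvtColor(im,cv2.COLOR_BGR2HSV)
G=cv2.inRange(hsv,(50,150,90),(80,255,255)); O=cv2.inRange(hsv,(5,180,150),(16,255,255))
for nm,m in(("G",G),("O",O)):
    n,l,s,cen=cv2.connectedComponentsWithStats(m)
    for i in range(1,n):
        if s[i,4]<40: continue
        z=.095 if s[i,4]>380 else .062
        pts=np.argwhere(l==i)[:,::-1].astype(np.float32)
        (u,v),r=cv2.minEnclosingCircle(pts)
        print(nm,s[i].tolist(),cen[i].round(1),"circ",round(u,1),round(v,1),round(r,1),"z",z,ray(c,(u,v),z).round(4), "strip z.022",ray(c,cen[i],.022).round(4))
W=cv2.inRange(hsv,(0,0,90),(180,70,255)); W=cv2.morphologyEx(W,cv2.MORPH_CLOSE,np.ones((5,5)))
n,l,s,cen=cv2.connectedComponentsWithStats(W)
for i in range(1,n):
    if 2500<s[i,4]<9000:
        pts=np.argwhere(l==i)[:,::-1]
        P=np.array([ray(c,p,.022) for p in pts]).astype(np.float32)
        r=cv2.minAreaRect(P*1000); print("tray",s[i].tolist(),np.round(r[0],1),np.round(r[1],1),round(r[2],1))
for nm,uv,z in(("grey",(289,267),.062),("yellow",(252,292),.062),("jar",(337,97),.055),("memo",(182,297),.026)): print(nm,ray(c,uv,z).round(3))
cv2.imwrite("pics/crop1.png",cv2.resize(im[160:315,200:312],None,fx=3.8,fy=3.8,interpolation=cv2.INTER_CUBIC))
E
```

```text
tray [0, 0, 512, 114, 8164] [871.2   1.5] [1160.6  264. ] 89.4
tray [88, 146, 85, 92, 3774] [570.3 274.9] [182.3  98.5] 37.2
tray [331, 169, 96, 81, 3918] [ 525.3 -264.8] [182.5  99.7] 57.9
grey [ 0.407 -0.067]
yellow [0.358 0.009]
jar [ 0.763 -0.174]
memo [0.343 0.157]
```

View pics/crop1.png

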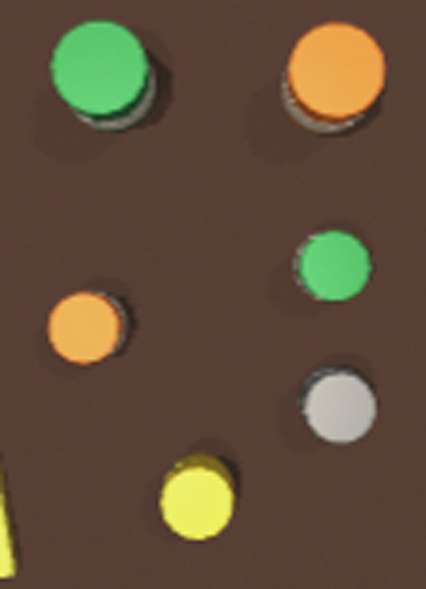

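The crop (x3.8, offset 200,160) shows green caps at (227,178) and (288,230). Grey at (289,267) and yellow at (252,291) are the look-alikes. The short green bottle is therefore at (288,230). The lighting varies between pictures, so I'll loosen the thresholds.

```bash
python3 - <<'E'
from h import *
c=ctrl.camera("top"); im=c["img"]; hsv=cv2.cvtColor(im,cv2.COLOR_BGR2HSV)
G=cv2.inRange(hsv,(45,90,105),(85,255,255)); O=cv2.inRange(hsv,(4,120,170),(20,255,255))
for nm,m in(("G",G),("O",O)):
    n,l,s,cen=cv2.connectedComponentsWithStats(m)
    for i in range(1,n):
        if s[i,4]<60: continue
        z=.095 if s[i,4]>380 else .062
        (u,v),r=cv2.minEnclosingCircle(np.argwhere(l==i)[:,::-1].astype(np.float32))
        print(nm,s[i].tolist(),cen[i].round(1),"r",round(r,1),"z",z,ray(c,cen[i],z).round(4),ray(c,(u,v),z).round(4),"z.022",ray(c,cen[i],.022).round(4))
print(hsv[[178,179,246,230],[227,288,222,288]].tolist())
E
```

```text
G [213, 165, 26, 25, 494] [225.6 177.3] r 12.6 z 0.095 [0.587  0.0593] [0.5873 0.0594] z.022 [0.5974 0.0654]
G [327, 167, 26, 38, 265] [339.7 185.4] r 21.2 z 0.062 [ 0.5732 -0.1738] [ 0.5729 -0.1743] z.022 [ 0.578  -0.1822]
G [279, 221, 19, 18, 269] [287.7 229.6] r 9.4 z 0.062 [ 0.4829 -0.0651] [ 0.4829 -0.065 ] z.022 [ 0.4832 -0.068 ]
O [276, 166, 25, 25, 492] [288.1 178. ] r 12.5 z 0.095 [ 0.5846 -0.0649] [ 0.5847 -0.065 ] z.022 [ 0.5948 -0.0706]
O [137, 212, 38, 30, 274] [155.6 226.4] r 21.9 z 0.062 [0.4912 0.2057] [0.493  0.2069] z.022 [0.4919 0.2162]
O [213, 237, 18, 19, 267] [221.6 245.9] r 9.2 z 0.062 [0.4506 0.0702] [0.4506 0.07  ] z.022 [0.4493 0.074 ]
[[65, 134, 204], [17, 170, 237], [19, 158, 237], [65, 135, 206]]
```

Tray bays, worked out from the tray rectangles and their strips:
- **Green tray:** front (0.549,-0.228), back (0.502,-0.302)
- **Orange tray:** front (0.535,0.248), back (0.6055,0.301)

At a constant yaw the fingers clear everything, and they stay above the 22 mm walls if I grip high.

```bash
cat > g.py <<'E'
import sys
from h import *
from scipy.spatial.transform import Rotation as Ro
P=dict(gs=(.483,-.065),as_=(.4506,.070),gt=(.587,.0593),at=(.5847,-.065),GF=(.549,-.228),GB=(.502,-.302),AF=(.535,.248),AB=(.6055,.301))
# chain of waypoints: prints the tool-frame shift (cm) from each to the next, starting at the measured pose; arg name:z
o=ctrl.get_obs(); R=Ro.from_euler('xyz',o['eef_rot']).as_matrix()
g=o['ee_pos']+R[:,2]*ctrl.tcp_to_grasp; print("grasp pt",g.round(4),"t",round(o['time_s'],2))
for a in sys.argv[1:]:
    n,z=a.split(':'); q=np.array([*P[n],float(z)]); print(a,(R.T@(q-g)*100).round(2)); g=q
E
python3 g.py as_:.2 as_:.044 as_:.2 AF:.2 AF:.05
```

```text
grasp pt [0.2356 0.4968 0.2239] t 0.2
as_:.2 [-37.72 -29.35   2.41]
as_:.044 [-0.00e+00  1.00e-02  1.56e+01]
as_:.2 [ 0.00e+00 -1.00e-02 -1.56e+01]
AF:.2 [ 0.00e+00  1.97e+01 -1.00e-02]
AF:.05 [-0.0e+00  1.0e-02  1.5e+01]
```

```bash
python3 -m jog '[[-5,-4,0,0,0,0],[-12,-9,0,0,0,0],[-20,-15,0,0,0,0],[-24,-18,0,0,0,0],[-24,-18,0,0,0,0]]' 100 25; python3 -m jog '[[-3,-2.5,0.5,0,0,0],[-7,-6,1,0,0,0],[-11,-9,2,0,0,0],[-13.7,-11.35,2.4,0,0,0],[-13.7,-11.35,2.4,0,0,0],[-13.7,-11.35,2.4,0,0,0]]'; python3 g.py as_:.2 as_:.044; python3 - <<'E'
from h import *
c=ctrl.camera("wrist"); cv2.imwrite("pics/w1.png",c["img"])
print(proj(c,[.4506,.07,.062]))
E
```

```text
time_s: 0.7
ee_pos: [0.3523, 0.2738, 0.4047]
eef_rot: [3.141, 0.0, 2.699]
force: [1.1, -0.0, -0.7]
grip_width: 0.0937
grip_force: 0.0
time_s: 1.3
ee_pos: [0.4272, 0.114, 0.3805]
eef_rot: [-3.141, -0.0, 2.697]
force: [-0.4, 0.2, 0.4]
grip_width: 0.0938
grip_force: 0.0
grasp pt [0.4271 0.114  0.2001] t 1.3
as_:.2 [-4.01 -2.96  0.01]
as_:.044 [-1.00e-02  0.00e+00  1.56e+01]
[218.6441834 231.7450071]
```

View pics/w1.png

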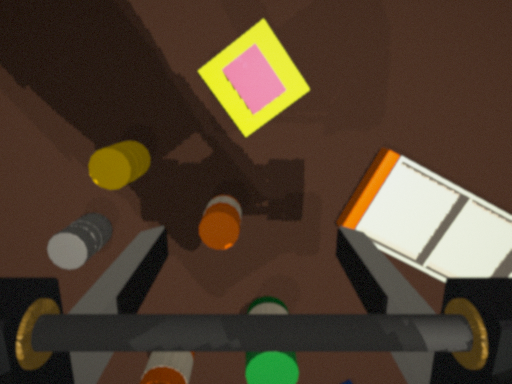

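The wrist picture shows the orange cap at (220,229), which matches the projected (219,232), so the top-view estimates hold. The fingers are clear. Going to the grasp.

```bash
python3 -m jog '[[-4,-3,0,0,0,0],[-4,-3,0,0,0,0],[-4,-3,5,0,0,0],[-4,-3,9,0,0,0],[-4,-3,13,0,0,0],[-4,-3,15.6,0,0,0],[-4,-3,15.6,0,0,0]]'; python3 g.py as_:.044; python3 -m jog '[[0,0,0,0,0,0],[0,0,0,0,0,0],[0,0,0,0,0,0],[0,0,0,0,0,0],[0,0,0,0,0,0],[0,0,0,0,0,0]]' 0 25; python3 g.py AF:.2
```

```text
time_s: 2.05
ee_pos: [0.4493, 0.0714, 0.2222]
eef_rot: [-3.139, -0.005, 2.701]
force: [-0.4, 0.6, 0.9]
grip_width: 0.0942
grip_force: 0.0
grasp pt [0.4483 0.0714 0.0418] t 2.05
as_:.044 [-0.26 -0.03 -0.22]
time_s: 2.65
ee_pos: [0.4504, 0.0701, 0.2249]
eef_rot: [3.141, 0.0, 2.699]
force: [-0.2, -0.3, -0.5]
grip_width: 0.0492
grip_force: 0.0
grasp pt [0.4505 0.0701 0.0445] t 2.65
AF:.2 [ -0.02  19.7  -15.55]
```

```bash
python3 -m jog '[[0,0,0,0,0,0],[0,0,0,0,0,0],[0,0,0,0,0,0],[0,0,0,0,0,0]]'; python3 -m jog '[[0,0,-2,0,0,0],[0,0,-5,0,0,0],[0,0,-8,0,0,0],[0,0,-12,0,0,0],[0,0,-15.6,0,0,0],[0,0,-15.6,0,0,0]]'; python3 g.py AF:.2 AF:.049
```

```text
time_s: 3.05
ee_pos: [0.4504, 0.0701, 0.2247]
eef_rot: [-3.142, 0.0, 2.699]
force: [-1.0, 0.0, 1.4]
grip_width: 0.038
grip_force: 25.0
time_s: 3.65
ee_pos: [0.4507, 0.0702, 0.3849]
eef_rot: [3.138, 0.006, 2.699]
force: [-0.2, -0.3, -2.3]
grip_width: 0.0374
grip_force: 25.0
grasp pt [0.4519 0.0703 0.2045] t 3.65
AF:.2 [ 0.11 19.61  0.52]
AF:.049 [ 0.09 -0.05 15.1 ]
```

```bash
python3 -m jog '[[0,3,0,0,0,0],[0,7,0,0,0,0],[0,12,0,0,0,0],[0,16,0,0,0,0],[0,18.7,0,0,0,0],[0,19.7,0,0,0,0],[0,19.7,0,0,0,0],[0,19.7,0,0,0,0]]'; python3 g.py AF:.0485;  python3 - <<'E'
from h import *
c=ctrl.camera("wrist"); cv2.imwrite("pics/w2.png",c["img"])
E
```

```text
time_s: 4.45
ee_pos: [0.5346, 0.2473, 0.3801]
eef_rot: [-3.141, -0.001, 2.698]
force: [0.7, -0.5, -0.0]
grip_width: 0.0373
grip_force: 25.0
grasp pt [0.5344 0.2472 0.1997] t 4.45
AF:.0485 [-0.03  0.11 15.12]
```

View pics/w2.png

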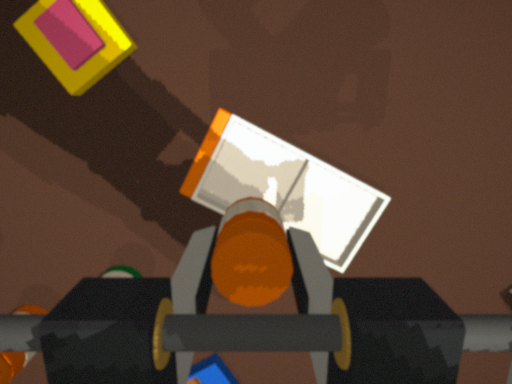

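The short orange bottle is held upright over its tray, with the strip at the left (205,155). Lowering it, slowly at the end.

```bash
python3 -m jog '[[0,0,3,0,0,0],[0,0,7,0,0,0],[0,0,10.5,0,0,0],[0,0,13,0,0,0],[0,0,14.3,0,0,0],[0,0,14.8,0,0,0],[0,0,15.0,0,0,0],[0,0,15.1,0,0,0]]'; python3 -m jog '[[0,0,0,0,0,0],[0,0,0.1,0,0,0],[0,0,0.1,0,0,0]]';python3 g.py AF:.0485
```

```text
time_s: 5.3
ee_pos: [0.535, 0.2481, 0.2308]
eef_rot: [3.14, 0.001, 2.699]
force: [0.3, -1.1, -0.4]
grip_width: 0.0376
grip_force: 25.0
time_s: 5.6
ee_pos: [0.5348, 0.2482, 0.229]
eef_rot: [3.141, 0.0, 2.699]
force: [-0.4, -0.1, -0.7]
grip_width: 0.0376
grip_force: 25.0
grasp pt [0.5349 0.2482 0.0486] t 5.6
AF:.0485 [-0.02 -0.02  0.01]
```

```bash
python3 -m jog '[[0,0,0.05,0,0,0],[0,0,0.1,0,0,0],[0,0,0.1,0,0,0]]'; python3 -m jog '[[0,0,0,0,0,0],[0,0,0,0,0,0],[0,0,0,0,0,0],[0,0,0,0,0,0]]' 70;python3 g.py AF:.2 gt:.2 gt:.065 AB:.2
```

```text
time_s: 5.9
ee_pos: [0.5349, 0.2482, 0.2287]
eef_rot: [3.141, 0.001, 2.699]
force: [-4.6, -2.2, 9.2]
grip_width: 0.0373
grip_force: 25.0
time_s: 6.3
ee_pos: [0.5348, 0.2482, 0.2275]
eef_rot: [-3.142, -0.0, 2.699]
force: [0.4, -0.1, -0.2]
grip_width: 0.0645
grip_force: 0.0
grasp pt [0.5348 0.2482 0.0471] t 6.3
AF:.2 [-3.000e-02 -1.000e-02 -1.529e+01]
gt:.2 [-12.78 -14.82  -0.  ]
gt:.065 [-0.   0.  13.5]
AB:.2 [  8.69  22.63 -13.5 ]
```

```bash
sed -i 's/^print("x")//' g.py; python3 -m jog '[[0,0,-3,0,0,0],[0,0,-7,0,0,0],[0,0,-11,0,0,0],[0,0,-14,0,0,0],[0,0,-15.3,0,0,0],[0,0,-15.3,0,0,0]]' 100; python3 g.py AF:.2 at:.2 at:.065 at:.2 AB:.2 AB:.069
```

```text
time_s: 6.9
ee_pos: [0.5348, 0.2482, 0.3817]
eef_rot: [3.14, 0.002, 2.699]
force: [0.0, 0.5, -1.4]
grip_width: 0.0941
grip_force: 0.0
grasp pt [0.5352 0.2483 0.2013] t 6.9
AF:.2 [ 0.   -0.04  0.13]
at:.2 [-1.790e+01 -2.615e+01 -2.000e-02]
at:.065 [ 0.02 -0.02 13.5 ]
at:.2 [ -0.02   0.02 -13.5 ]
AB:.2 [13.8  33.96  0.04]
AB:.069 [ 0.02 -0.02 13.1 ]
```

```bash
python3 -m jog '[[-2,-3,0,0,0,0],[-5,-7,0,0,0,0],[-8,-11,0,0,0,0],[-11,-15,0,0,0,0],[-14,-19,0,0,0,0],[-16,-23,0,0,0,0],[-17.9,-26.15,0,0,0,0],[-17.9,-26.15,0,0,0,0]]'; python3 g.py at:.2; python3 -m jog '[[0,0,0,0,0,0],[0,0,0,0,0,0]]';python3 g.py at:.065
```

```text
time_s: 7.7
ee_pos: [0.5845, -0.0687, 0.378]
eef_rot: [-3.14, -0.003, 2.695]
force: [-0.2, 0.4, -0.4]
grip_width: 0.0936
grip_force: 0.0
grasp pt [ 0.5839 -0.0687  0.1976] t 7.7
at:.2 [ 0.09  0.37 -0.24]
time_s: 7.9
ee_pos: [0.5845, -0.0639, 0.3794]
eef_rot: [-3.141, -0.002, 2.7]
force: [1.0, -0.3, -0.1]
grip_width: 0.0937
grip_force: 0.0
grasp pt [ 0.5841 -0.0639  0.199 ] t 7.9
at:.065 [-0.12 -0.08 13.4 ]
```

```bash
python3 -m jog '[[0,0,3,0,0,0],[0,0,7,0,0,0],[0,0,10.5,0,0,0],[0,0,13,0,0,0],[0,0,13.5,0,0,0],[0,0,13.5,0,0,0]]'; python3 g.py at:.065; python3 -m jog '[[0,0,0,0,0,0],[0,0,0,0,0,0],[0,0,0,0,0,0],[0,0,0,0,0,0],[0,0,0,0,0,0],[0,0,0,0,0,0],[0,0,0,0,0,0],[0,0,0,0,0,0]]' 0 35; python3 g.py
```

```text
time_s: 8.5
ee_pos: [0.5845, -0.0639, 0.2454]
eef_rot: [-3.141, -0.001, 2.7]
force: [-0.0, -1.0, 0.3]
grip_width: 0.0937
grip_force: 0.0
grasp pt [ 0.5843 -0.0639  0.065 ] t 8.5
at:.065 [-0.08 -0.08 -0.  ]
time_s: 9.3
ee_pos: [0.5845, -0.0649, 0.2458]
eef_rot: [-3.142, 0.0, 2.699]
force: [-0.7, -0.6, 2.1]
grip_width: 0.0492
grip_force: 35.0
grasp pt [ 0.5845 -0.0649  0.0654] t 9.3
```

```bash
python3 -m jog '[[0,0,-2,0,0,0],[0,0,-5,0,0,0],[0,0,-9,0,0,0],[0,0,-12,0,0,0],[0,0,-13.5,0,0,0],[0,0,-13.5,0,0,0]]';  python3 -m jog '[[0.8,2,0,0,0,0],[2.4,6,0,0,0,0],[4,10,0,0,0,0],[5.6,14,0,0,0,0],[7.2,18,0,0,0,0],[8.8,22,0,0,0,0],[10.4,26,0,0,0,0],[12,30,0,0,0,0]]'; python3 -m jog '[[1,2,0,0,0,0],[1.8,3.5,0,0,0,0],[1.8,3.96,0,0,0,0],[1.8,3.96,0,0,0,0],[1.8,3.96,0,0,0,0]]'; python3 g.py AB:.0693
```

```text
time_s: 9.9
ee_pos: [0.5845, -0.0648, 0.3827]
eef_rot: [3.141, 0.003, 2.699]
force: [0.4, -0.8, -2.7]
grip_width: 0.0497
grip_force: 35.0
time_s: 10.7
ee_pos: [0.6044, 0.2595, 0.3787]
eef_rot: [-3.14, -0.002, 2.699]
force: [1.2, -0.5, -0.9]
grip_width: 0.0493
grip_force: 35.0
time_s: 11.2
ee_pos: [0.6057, 0.3, 0.3804]
eef_rot: [-3.141, -0.0, 2.698]
force: [-0.5, -0.2, -2.2]
grip_width: 0.0496
grip_force: 35.0
grasp pt [0.6056 0.2999 0.2   ] t 11.2
AB:.0693 [ 0.05  0.1  13.07]
```

```bash
python3 -m jog '[[0,0,3,0,0,0],[0,0,7,0,0,0],[0,0,10,0,0,0],[0,0,12,0,0,0],[0,0,12.7,0,0,0],[0,0,13,0,0,0],[0,0,13,0,0,0]]'; python3 -m jog '[[0,0,0.05,0,0,0],[0,0,0.1,0,0,0],[0,0,0.15,0,0,0],[0,0,0.15,0,0,0]]'; python3 g.py AB:.0693
```

```text
time_s: 11.9
ee_pos: [0.6056, 0.3008, 0.2516]
eef_rot: [3.141, 0.001, 2.698]
force: [0.1, -0.7, -2.4]
grip_width: 0.0498
grip_force: 35.0
time_s: 12.3
ee_pos: [0.6054, 0.3012, 0.2498]
eef_rot: [3.141, 0.001, 2.699]
force: [-0.5, 0.8, 2.6]
grip_width: 0.0494
grip_force: 35.0
grasp pt [0.6055 0.3013 0.0694] t 12.3
AB:.0693 [-0.01 -0.02  0.01]
```

Contact felt (2.6 N). Releasing, then on to the tall green bottle.

```bash
python3 -m jog '[[0,0,0,0,0,0],[0,0,0,0,0,0],[0,0,0,0,0,0]]' 80; python3 -m jog '[[0,0,-2,0,0,0],[0,0,-6,0,0,0],[0,0,-10,0,0,0],[0,0,-13,0,0,0],[0,0,-13,0,0,0],[0,0,-13,0,0,0]]' 100; python3 g.py AB:.2 gs:.2 gs:.044 gs:.2 GF:.2 gt:.2; python3 - <<'E'
from h import *
c=ctrl.camera("top"); cv2.imwrite("pics/top2.png",c["img"])
for n,p in dict(as_=(.535,.248,.066),at=(.6055,.301,.099),gs=(.483,-.065,.062),gt=(.587,.0593,.095)).items(): print(n,proj(c,p).round(1))
E
```

```text
time_s: 12.6
ee_pos: [0.6053, 0.3012, 0.2492]
eef_rot: [3.142, 0.0, 2.699]
force: [1.3, -0.5, -0.9]
grip_width: 0.0701
grip_force: 0.0
time_s: 13.2
ee_pos: [0.6052, 0.3011, 0.3791]
eef_rot: [3.141, 0.0, 2.699]
force: [-0.2, -0.5, -0.8]
grip_width: 0.0939
grip_force: 0.0
grasp pt [0.6053 0.3012 0.1987] t 13.2
AB:.2 [-0.03 -0.01 -0.13]
gs:.2 [-4.610e+00 -3.832e+01 -1.000e-02]
gs:.044 [ 0.  -0.  15.6]
gs:.2 [ -0.    0.  -15.6]
GF:.2 [-12.95 -11.9    0.  ]
gt:.2 [8.880e+00 2.759e+01 1.000e-02]
as_ [134.8 205.1]
at [103.7 168.7]
gs [287.7 229.5]
gt [225.6 177.3]
```

View pics/top2.png

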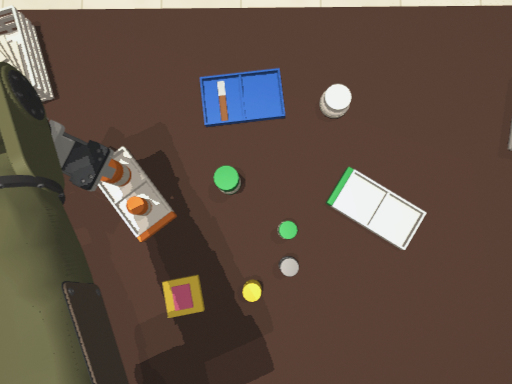

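The short orange cap is at (136,205) in the front bay and the tall one at (115,172) in the back bay, both standing. The other objects have not moved. Next is the short green bottle.

```bash
python3 -m jog '[[-0.3,-3,0,0,0,0],[-0.8,-7,0,0,0,0],[-1.3,-11,0,0,0,0],[-1.8,-15,0,0,0,0],[-2.3,-19,0,0,0,0],[-2.8,-23,0,0,0,0],[-3.3,-27,0,0,0,0],[-3.8,-31,0,0,0,0]]'; python3 -m jog '[[-0.5,-4,0,0,0,0],[-0.8,-7,0,0,0,0],[-0.8,-7.3,0,0,0,0],[-0.8,-7.3,0,0,0,0],[-0.8,-7.3,0,0,0,0]]'; python3 g.py gs:.2 gs:.044
```

```text
time_s: 14.05
ee_pos: [0.5059, 0.0034, 0.3777]
eef_rot: [-3.141, -0.002, 2.699]
force: [0.6, -0.2, 0.3]
grip_width: 0.0942
grip_force: 0.0
time_s: 14.55
ee_pos: [0.483, -0.0639, 0.3785]
eef_rot: [-3.141, -0.001, 2.699]
force: [-0.0, -0.6, -0.7]
grip_width: 0.094
grip_force: 0.0
grasp pt [ 0.4828 -0.0639  0.1981] t 14.55
gs:.2 [-0.07 -0.1  -0.19]
gs:.044 [-0.02  0.   15.6 ]
```

```bash
python3 -m jog '[[0,0,3,0,0,0],[0,0,7,0,0,0],[0,0,11,0,0,0],[0,0,14,0,0,0],[0,0,15.5,0,0,0],[0,0,15.5,0,0,0],[0,0,15.5,0,0,0]]' - 25; python3 -m jog '[[0,0,0,0,0,0],[0,0,0,0,0,0],[0,0,0,0,0,0],[0,0,0,0,0,0],[0,0,0,0,0,0],[0,0,0,0,0,0],[0,0,0,0,0,0],[0,0,0,0,0,0]]' 0 25;  python3 -m jog '[[0,0,0,0,0,0],[0,0,0,0,0,0]]'; python3 g.py GF:.2
```

```text
time_s: 15.25
ee_pos: [0.4831, -0.0639, 0.2244]
eef_rot: [-3.142, -0.0, 2.7]
force: [-0.1, 0.2, 0.5]
grip_width: 0.0936
grip_force: 0.0
time_s: 16.05
ee_pos: [0.4828, -0.0646, 0.2242]
eef_rot: [-3.142, -0.0, 2.699]
force: [-0.2, -0.9, 0.2]
grip_width: 0.0376
grip_force: 25.0
time_s: 16.25
ee_pos: [0.4827, -0.0646, 0.2241]
eef_rot: [-3.142, -0.0, 2.699]
force: [-0.7, 0.3, 0.3]
grip_width: 0.0374
grip_force: 25.0
grasp pt [ 0.4827 -0.0646  0.0437] t 16.25
GF:.2 [-12.99 -11.92 -15.62]
```

```bash
python3 -m jog '[[0,0,-2,0,0,0],[0,0,-6,0,0,0],[0,0,-10,0,0,0],[0,0,-14,0,0,0],[0,0,-15.6,0,0,0],[0,0,-15.6,0,0,0]]';  python3 -m jog '[[-1.5,-1.4,0,0,0,0],[-4.5,-4,0,0,0,0],[-7.5,-7,0,0,0,0],[-10.5,-9.6,0,0,0,0],[-12.5,-11.5,0,0,0,0],[-13,-11.9,0,0,0,0],[-13,-11.9,0,0,0,0],[-13,-11.9,0,0,0,0]]'; python3 g.py GF:.0477
```

```text
time_s: 16.85
ee_pos: [0.4828, -0.0646, 0.3823]
eef_rot: [3.141, 0.004, 2.699]
force: [-1.2, 0.6, 0.1]
grip_width: 0.0376
grip_force: 25.0
time_s: 17.65
ee_pos: [0.5491, -0.2269, 0.3794]
eef_rot: [3.141, -0.001, 2.699]
force: [0.7, -0.6, 0.0]
grip_width: 0.0376
grip_force: 25.0
grasp pt [ 0.5489 -0.2268  0.199 ] t 17.65
GF:.0477 [-0.09 -0.11 15.12]
```

```bash
python3 -m jog '[[0,0,3,0,0,0],[0,0,7,0,0,0],[0,0,11,0,0,0],[0,0,13.5,0,0,0],[0,0,14.6,0,0,0],[0,0,15,0,0,0],[0,0,15,0,0,0]]'; python3 -m jog '[[0,0,0.05,0,0,0],[0,0,0.1,0,0,0],[0,0,0.2,0,0,0],[0,0,0.25,0,0,0],[0,0,0.25,0,0,0]]'; python3 g.py GF:.0477
```

```text
time_s: 18.35
ee_pos: [0.5494, -0.2275, 0.231]
eef_rot: [-3.142, 0.001, 2.699]
force: [0.0, 0.2, 0.6]
grip_width: 0.0377
grip_force: 25.0
time_s: 18.85
ee_pos: [0.5493, -0.2279, 0.2282]
eef_rot: [3.142, 0.001, 2.699]
force: [-2.1, 0.5, 4.5]
grip_width: 0.0375
grip_force: 25.0
grasp pt [ 0.5494 -0.2279  0.0478] t 18.85
GF:.0477 [ 0.03 -0.02  0.01]
```

Contact at 4.5 N. Release, rise, and move to the tall green bottle.

```bash
python3 -m jog '[[0,0,0,0,0,0],[0,0,0,0,0,0],[0,0,0,0,0,0],[0,0,0,0,0,0]]' 80; python3 -m jog '[[0,0,-2,0,0,0],[0,0,-6,0,0,0],[0,0,-10,0,0,0],[0,0,-14,0,0,0],[0,0,-15.3,0,0,0],[0,0,-15.3,0,0,0]]' 100; python3 g.py gt:.2;  python3 -m jog '[[0.8,2,0,0,0,0],[2,6,0,0,0,0],[3,10,0,0,0,0],[4.5,14,0,0,0,0],[6,18,0,0,0,0],[7.5,22,0,0,0,0],[8.5,25,0,0,0,0],[8.9,27.6,0,0,0,0]]'; python3 -m jog '[[0,0,0,0,0,0],[0,0,0,0,0,0],[0,0,0,0,0,0]]'; python3 g.py gt:.2 gt:.065
```

```text
time_s: 19.25
ee_pos: [0.5492, -0.2278, 0.2275]
eef_rot: [-3.142, -0.0, 2.699]
force: [0.2, -0.2, -0.7]
grip_width: 0.0664
grip_force: 0.0
time_s: 19.85
ee_pos: [0.5492, -0.2278, 0.3823]
eef_rot: [-3.142, 0.003, 2.699]
force: [0.2, 0.5, -0.3]
grip_width: 0.0936
grip_force: 0.0
grasp pt [ 0.5497 -0.2281  0.2019] t 19.85
gt:.2 [ 8.95 27.56  0.16]
time_s: 20.65
ee_pos: [0.5868, 0.0617, 0.3783]
eef_rot: [-3.14, -0.003, 2.7]
force: [0.1, -0.7, 0.4]
grip_width: 0.0937
grip_force: 0.0
time_s: 20.95
ee_pos: [0.587, 0.0588, 0.3796]
eef_rot: [-3.141, -0.001, 2.698]
force: [0.2, 0.8, -0.1]
grip_width: 0.0942
grip_force: 0.0
grasp pt [0.5867 0.0588 0.1992] t 20.95
gt:.2 [-0.01  0.06 -0.08]
gt:.065 [-2.00e-02  1.00e-02  1.35e+01]
```

```bash
python3 -m jog '[[0,0,3,0,0,0],[0,0,7,0,0,0],[0,0,10.5,0,0,0],[0,0,13,0,0,0],[0,0,13.5,0,0,0],[0,0,13.5,0,0,0]]'; python3 -m jog '[[0,0,0,0,0,0],[0,0,0,0,0,0],[0,0,0,0,0,0],[0,0,0,0,0,0],[0,0,0,0,0,0],[0,0,0,0,0,0],[0,0,0,0,0,0],[0,0,0,0,0,0]]' 0 35; python3 g.py;  python3 -m jog '[[0,0,-2,0,0,0],[0,0,-5,0,0,0],[0,0,-9,0,0,0],[0,0,-12,0,0,0],[0,0,-13.5,0,0,0],[0,0,-13.5,0,0,0],[0,0,-13.5,0,0,0]]'; python3 g.py GB:.2
```

```text
time_s: 21.55
ee_pos: [0.5871, 0.0589, 0.2455]
eef_rot: [-3.141, -0.001, 2.698]
force: [-0.0, 0.2, -0.1]
grip_width: 0.0936
grip_force: 0.0
time_s: 22.35
ee_pos: [0.5871, 0.0597, 0.2457]
eef_rot: [3.142, 0.0, 2.699]
force: [-0.4, -0.7, 1.5]
grip_width: 0.0494
grip_force: 35.0
grasp pt [0.5871 0.0597 0.0653] t 22.35
time_s: 23.05
ee_pos: [0.5869, 0.0597, 0.3796]
eef_rot: [-3.141, -0.001, 2.699]
force: [0.5, -0.0, -1.8]
grip_width: 0.0494
grip_force: 35.0
grasp pt [0.5868 0.0597 0.1992] t 23.05
GB:.2 [ -7.84 -36.31  -0.06]
```

```bash
python3 -m jog '[[-0.4,-2,0,0,0,0],[-1.3,-6,0,0,0,0],[-2.2,-10,0,0,0,0],[-3,-14,0,0,0,0],[-4,-18,0,0,0,0],[-4.8,-22,0,0,0,0],[-5.6,-26,0,0,0,0],[-6.5,-30,0,0,0,0]]'; python3 -m jog '[[-0.7,-3.5,0,0,0,0],[-1.3,-6,0,0,0,0],[-1.3,-6.3,0,0,0,0],[-1.3,-6.3,0,0,0,0],[-1.3,-6.3,0,0,0,0],[-1.3,-6.3,0,0,0,0]]'; python3 g.py GB:.0693
```

```text
time_s: 23.85
ee_pos: [0.5165, -0.2407, 0.3789]
eef_rot: [3.141, -0.003, 2.699]
force: [0.9, 0.2, -1.7]
grip_width: 0.0495
grip_force: 35.0
time_s: 24.45
ee_pos: [0.5024, -0.3007, 0.3804]
eef_rot: [3.141, -0.0, 2.7]
force: [0.2, -0.8, -1.2]
grip_width: 0.0493
grip_force: 35.0
grasp pt [ 0.5023 -0.3007  0.2   ] t 24.45
GB:.0693 [-0.03 -0.13 13.07]
```

```bash
python3 -m jog '[[0,-0.05,3,0,0,0],[0,-0.05,7,0,0,0],[0,-0.05,10,0,0,0],[0,-0.05,12,0,0,0],[0,-0.05,12.7,0,0,0],[0,-0.05,13,0,0,0],[0,-0.05,13,0,0,0]]'; python3 -m jog '[[0,0,0.05,0,0,0],[0,0,0.1,0,0,0],[0,0,0.15,0,0,0],[0,0,0.15,0,0,0]]'; python3 g.py GB:.0693
```

```text
time_s: 25.15
ee_pos: [0.5021, -0.302, 0.2514]
eef_rot: [-3.141, 0.001, 2.699]
force: [0.2, 0.1, -1.0]
grip_width: 0.0496
grip_force: 35.0
time_s: 25.55
ee_pos: [0.5019, -0.3023, 0.2498]
eef_rot: [-3.141, 0.001, 2.699]
force: [0.1, -0.0, 2.9]
grip_width: 0.0494
grip_force: 35.0
grasp pt [ 0.502  -0.3024  0.0694] t 25.55
GB:.0693 [0.02 0.03 0.01]
```

```bash
python3 -m jog '[[0,0,0,0,0,0],[0,0,0,0,0,0],[0,0,0,0,0,0]]' 75; python3 -m jog '[[0,0,-2,0,0,0],[0,0,-6,0,0,0],[0,0,-10,0,0,0],[0,0,-14,0,0,0],[0,0,-17,0,0,0],[0,0,-18,0,0,0],[0,0,-18,0,0,0]]'; python3 -m jog '[[3,2,0,0,0,0],[6,4,0,0,0,0],[10,6,0,0,0,0],[14,7,0,0,0,0],[17,8,0,0,0,0],[17,8,0,0,0,0],[17,8,0,0,0,0]]'; python3 - <<'E'
from h import *
for n in("top","scene"):
    cv2.imwrite(f"pics/{n}3.png",ctrl.camera(n)["img"])
E
```

```text
time_s: 25.85
ee_pos: [0.5018, -0.3022, 0.2491]
eef_rot: [3.142, -0.0, 2.699]
force: [-0.5, 0.5, -0.1]
grip_width: 0.0688
grip_force: 0.0
time_s: 26.55
ee_pos: [0.5018, -0.3022, 0.4297]
eef_rot: [-3.141, 0.002, 2.699]
force: [0.1, -0.1, -0.3]
grip_width: 0.0706
grip_force: 0.0
time_s: 27.25
ee_pos: [0.3825, -0.157, 0.4281]
eef_rot: [-3.142, -0.001, 2.699]
force: [1.0, -0.5, 0.8]
grip_width: 0.0704
grip_force: 0.0
```

View pics/top3.png

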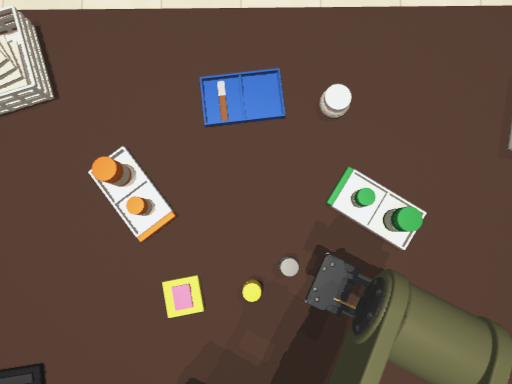

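View pics/scene3.png

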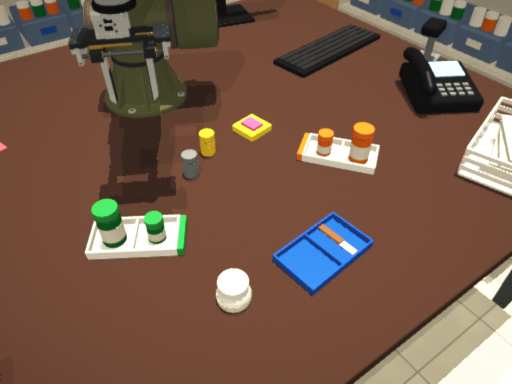

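Both views show all four bottles upright in the right bays: in the top view, green short (365,197), green tall (404,219), orange short (136,205) and orange tall (107,169). The bystanders and look-alikes have not moved, and the arm is clear.

```bash
python3 -c "
from station import ctrl
print(ctrl.hand_in())"
```

```text
the job is handed in; nothing more can be done
None
```

The job is handed in: all four bottles stand upright in their trays (short in the front bay, tall in the back), each set down gently, nothing else moved, and the robot took about 27 s.

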